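# Check a clock wheel for squareness between bench centres

### The job

Take the clock wheel on its steel arbor out of the wooden cradle and lay the arbor in the two notched rests of the bench centres, wheel end towards the sliding tailstock; let go, then slide the tailstock up until the arbor is fully home in both the headstock and tailstock cups. Then pick up the steel square and press it into the corner between the bed and the wheel's face on the tailstock side, so that its foot stands flat on the bed and the upright edge of its blade lies flush on the wheel, and finish while still gripping it there, pressed against both and square. Leave everything else on the bench where it is.

Things in the scene. Friction and masses are not known exactly. Their poses are not given: they have to be found in the camera images.
- arbor: steel shaft 10 mm thick, 170 mm long, with a brass drum and toothed wheel fixed on it, 0.35 kg. Origin on the axis at the headstock end; y along the shaft (it may roll). Drum 44 mm thick, y = 44 to 92 mm: grip it from above, across the shaft. Wheel 83 mm across the teeth, y = 92 to 100 mm; its flat face at y = 100 is the one to check. Starts in the cradle, axis level, 60 mm above the bench
- cradle: fixed wooden cradle, base 60 x 160 x 12 mm, with two V-notched uprights; origin under its centre, y along the arbor that lies in it
- square: steel square, an upright L with a broad foot, 0.35 kg, standing on the bench. Origin at its outer corner: underside, plane of the blade's outer edge, mid-thickness. Foot 26 mm wide (x), y = 0 to 75 mm, 14 mm high. Blade 10 mm thick (x), y = 0 to 28 mm, up to z = 130 mm; its outer edge, the plane y = 0, goes on the wheel. Grip the blade from above across its 10 mm
- centres: fixed bench centres. Green bed 120 mm wide (x), y = -180 to 190 mm, top at z = 20 mm; origin on the bench, mid-width. y points from headstock to tailstock, roughly world y. Centre line: x = 0, z = 75 mm. Headstock block y = -175 to -145 mm, 95 mm high. With the arbor home the wheel's face is at y = -40 mm. Beside the wheel and rests the bed is clear
- head_cup (a point): middle of the headstock cup's floor, at x = 0, y = -140, z = 75 mm of the centres: the arbor's origin comes here when fully home. Cup: 14 mm bore, 10 mm deep, 20 mm outside, mouth at y = -130 mm. Lay the arbor in the rests with its origin 12 to 24 mm from this point towards the tailstock, clear of the cup; the tailstock then pushes it home along the rests
- rest_head (a point): headstock-side V-notched rest, 16 mm long along the bed; the point is the axis of a shaft lying in it (y = -118, z = 75 mm of the centres). It is 24 mm wide at the notch, reaches 78 mm above the bench, and catches a shaft up to 7 mm off-centre
- rest_tail (a point): tailstock-side V-notched rest of the same shape, 12 mm long along the bed, at y = 6, z = 75 mm of the centres
- tailstock (a joint): slide of the tailstock along the bed, m: 0 when the fully home arbor touches its cup's floor, positive when drawn back (to 0.09). Drags with about 3 N and stays where left. Cup 14 mm bore, 10 mm deep, 20 mm outside, mouth to the headstock; at 0 the mouth is at y = 20 mm of the centres, the block (44 mm wide, 90 mm high) at y = 50 to 90 mm
- tail_fin (a point): grip point on the aluminium fin on top of the tailstock, at x = 0, y = 70 mm + slide value, z = 114 mm of the centres; the fin is 12 mm thick across the bed, 32 mm long along it, from z = 90 to 128 mm, the point is at the middle of its length
- pillar: loose brass clock pillar, 70 mm long, 18 mm thick, lying between the cradle and the square; a bystander
- collar: small brass ring, 26 mm across, 10 mm high; a bystander
- oil_a: small amber oil bottle, 26 mm across, 60 mm tall; a bystander
- oil_b: second such oil bottle; a bystander
- spare_wheel: flat brass wheel, 60 mm across, 19 mm high with its hub, lying on the bench; a bystander
- pliers: yellow-handled pliers, about 150 mm long; a bystander
- screwdriver: screwdriver lying on the right of the bench; a bystander

How it is judged:
On the way, in this order (a step that is already met when the one before it is completed fails the run):
1. the arbor lies in both notched rests, let go (x of arbor in the frame of centres between -0.004 and 0.004 m and z of arbor in the frame of centres between 0.071 and 0.079 m and angle between the y axis of arbor and the y axis of centres, either way round below 0.05 rad and contact force between the fingers and arbor below 0.2 N), for 0.2 s.
2. the tailstock has been slid up and the arbor is fully home in both cups (x of arbor in the frame of centres between -0.004 and 0.004 m and z of arbor in the frame of centres between 0.071 and 0.079 m and angle between the y axis of arbor and the y axis of centres, either way round below 0.05 rad and y of arbor in the frame of centres between -0.145 and -0.136 m and value of joint tailstock below 0.004 m), for 0.2 s.
At the end, for the whole second after the job is handed in: Arbor in the rests and home in both cups (within 4 mm), tailstock within 4 mm of closed; the square still gripped, at rest, pressing bed and wheel with over 1 N each, foot within 2.5 mm of the bed, edge within 3 mm of the wheel face, upright within 2 and in line within 2.9 degrees (all of step 2 and contact force between square and centres above 1 N and contact force between square and arbor above 1 N and contact force between the fingers and square above 3 N and z of square in the frame of centres between 0.017 and 0.0225 m and y of square in the frame of arbor between 0.097 and 0.103 m and angle between square's own z axis and vertical below 0.035 rad and angle between the y axis of square and the y axis of centres, either way round below 0.05 rad and linear speed of square below 0.01 m/s); the arm keeps its last pose, push and grip.
It fails at once if the arbor is dropped to the bench (height (world z) of arbor below 0.045 m).
It fails at once if the square is knocked over (angle between square's own z axis and vertical above 0.7 rad).
It fails at once if a bystander is moved by more than 30 mm (distance of any of pillar, collar, oil_a, oil_b, spare_wheel, pliers, screwdriver from where it was at the start of the episode above 0.03 m).
It also fails if it takes over 64 s, if anything falls off the work surface, if the arm or the gripper's body presses on something with over 40 N, if the wrist force passes 120 N, or if a joint passes its speed limit or range.

### The arm

A 6-joint arm with a two-finger parallel gripper is mounted at the origin on the work surface. World frame = base frame: x ahead of the robot, y to its left, z up, the work surface at z = 0. Lengths are in m, angles in rad, forces in N, time in s.
With the tool pointing down it reaches from about 0.4 to 0.925 m from the base axis. Payload 12.5 kg.
Tool frame: the origin (TCP) lies at the very end of the fingers, on their centre line; the grasp point (between the pads) lies 19 mm behind it; z points along the fingers, y is the line along which they close (so a half turn about z gives the same grasp; the last joint's range is limited). The gripper opens to 95 mm and grips with 3 to 60 N. Pads are 20 mm wide; open, the fingers measure 119 mm over their backs; the gripper's body (75 mm by 180 mm) begins 59 mm behind the grasp point.
Start: joints at [-1.282, 0.491, 1.559, -0, 1.092, -0.106], TCP at [0.24, -0.577, 0.215] pointing down, gripper open.
Joint ranges: [-3.1, 3.1], [-0.84, 2.19], [0.05, 2.79], [-1.13, 4.28], [0.06, 2.93], [-2.69, 2.69]. Speed limits (rad/s): [2.22, 2.22, 2.79, 3.14, 3.14, 3.14].

### API

Orientations are given as a unit quaternion [x, y, z, w].
In Python, from cell import ctrl, viewer, job gives the robot as it stands. The module is installed in compiled form; this text tells all that it offers.
- The arm moves only by the tool move_arm, never from a script. Its argument "motion" is a list of rows, each an object with "translation": the shift along the tool's x, y, z scaled (see below), a list of three; "spin": the turn about the tool's z scaled (see below); "gripper": the opening, from -1 (shut) to 1 (fully open). A call has 1 to 10 rows; each row is the pose to reach, as a shift and turn from the pose commanded when the call began, along the tool's axes at that moment, turning the shorter way round; what a row does not reach only later rows make up. The controller multiplies each number of a shift by 300 mm and each number of a turn by 180 degrees. A row lasts 1/12 s, in which the tool goes at most 41.7 mm and 7.16 degrees, less where a joint would pass 70% of its speed; a pose out of reach is approached as far as the arm can. A call with a number of a shift or a turn outside -1 to 1 is refused whole. A call with a gripper value outside its range is refused whole. The fingers move at their own pace and stop on an object; "grip_force" is the grip in N (left out, the last holds). Time passes only in rows, so rows that repeat a pose let the fingers close. It gives the time, the measured TCP pose, the force, the opening and the grip force at its end, in the units of the state.
- ctrl.get_state(): the state, without advancing time (a new reading comes with each control period).
- viewer.snapshot(name): name is "scene" or "top" or "wrist"; returns a dict with "color" (384x512x3 uint8, red, green, blue), "range_z" (384x512 float32, m along the optical axis (not along the pixel's ray), 0 where there is no reading), "K" (3x3 intrinsics, pixels), "k1" (the pictures are not rectified: a ray, as slopes to the right and down, at radius r is drawn at 1 + k1 r^2 times it, then the intrinsics apply), "eye" and "attitude" of the camera in the world. Camera axes: x right, y down, z forward; pixel columns grow to the right and rows downward; lengths in m; the calibration is good to about 2 mm. A picture is of the moment at which its call begins.
- job.job_done(): hands the job in; it is judged then, once.
The state is a dict: "t": time; "joints": joint angles; "qvel": joint speeds; "effort": joint torques, N m; "tcp_pos": TCP position; "ee_rot": TCP orientation; "ft_force": force on the tool from outside, world axes, zero at the start; "ft_torque": the same for the moment, N m; "opening": finger opening in m; "grip_force": force on a finger pad.
Only numpy, scipy, OpenCV 4.12 (cv2) and the standard library are available. Lean on these libraries where they do the work, as an engineer would, in place of code of your own. Each camera call takes 0.05 s, during which the arm holds its last target. There are 200 camera calls.

## Working session

There is one attempt and no reset: what is moved stays moved. The work goes in short steps, Python scripts to look and compute and a tool call to move; the robot and the scene stay as the last step left them, time stands still between calls to the robot, and variables do not carry over. Pictures are saved under pics/ and viewed, at most 10 in all, crops included, and the job is handed in when it is done.

Besides the shell and the picture viewer there is one more tool, called after "Emit:" as a command line: name --argument value ..., lists and objects as JSON in quotes. move_arm: Moves the arm, as the interface text tells. Its arguments: {"type":"object","properties":{"motion":{"type":"array"},"grip_force":{"type":"number"}},"required":["motion"]}

```bash
mkdir -p pics
cat > h.py <<'E'
import numpy as np, cv2, pickle
from scipy.spatial.transform import Rotation as R
def snap(n,save=None):
    from cell import viewer
    s=viewer.snapshot(n)
    if save:
        cv2.imwrite(f'pics/{save}.png',s['color'][:,:,::-1]); pickle.dump(s,open(f'{save}.pkl','wb'))
    return s
def att(s):
    a=np.array(s['attitude'],float)
    return a if a.shape==(3,3) else R.from_quat(a).as_matrix()
def dirs(s,uv):
    K=np.array(s['K']);uv=np.atleast_2d(np.array(uv,float))
    d=(uv-K[:2,2])/[K[0,0],K[1,1]]; k=s['k1']; p=d.copy()
    for _ in range(20): p=d/(1+k*(p**2).sum(1,keepdims=True))
    return np.c_[p,np.ones(len(p))]
def ray_z(s,uv,z):
    d=dirs(s,uv)@att(s).T; e=np.array(s['eye']); return e+d*((z-e[2])/d[:,2])[:,None]
def cloud(s):
    v,u=np.mgrid[:384,:512]; d=dirs(s,np.c_[u.ravel(),v.ravel()])
    z=s['range_z'].ravel(); P=(d*z[:,None])@att(s).T+np.array(s['eye'])
    P[z==0]=np.nan
    return P.reshape(384,512,3)
def proj(s,P):
    c=(np.atleast_2d(P)-np.array(s['eye']))@att(s); p=c[:,:2]/c[:,2:]; p=p*(1+s['k1']*(p**2).sum(1,keepdims=True))
    K=np.array(s['K']); return p*[K[0,0],K[1,1]]+K[:2,2]
E
python3 - <<'E'
from h import *
from cell import ctrl
st=ctrl.get_state(); print(st)
for n in ['scene','top','wrist']:
    s=snap(n,n+'0'); print(n,s['K'],s['k1'],s['eye'],s['attitude'],(s['range_z']==0).mean())
a=[cv2.imread(f'pics/{n}0.png') for n in ['top','scene']]
cv2.imwrite('pics/t2.png',cv2.resize(a[0],(800,600)));cv2.imwrite('pics/s2.png',cv2.resize(a[1],(800,600)))
E
```

```text
{'t': 0.0, 'joints': array([-1.28160747e+00,  4.91527066e-01,  1.55944290e+00,  2.27836407e-06,
        1.09168347e+00, -1.05584494e-01]), 'qvel': array([-1.50956989e-03,  1.11598861e-05, -1.21716732e-03,  5.98298685e-04,
        1.65992297e-04,  6.04967026e-04]), 'effort': array([ 2.47409749e-03, -6.12635851e+01, -2.58178121e+01,  6.93100621e-02,
        4.82236978e-02, -6.92578283e-05]), 'tcp_pos': array([ 0.24033688, -0.57668641,  0.21408419]), 'ee_rot': array([ 9.80582383e-01,  1.96106879e-01, -4.76162870e-05, -5.28250035e-04]), 'ft_force': array([0.67613209, 0.25709806, 0.54640441]), 'ft_torque': array([ 0.06660649,  0.02421767, -0.02110112]), 'grip_force': 0.0, 'opening': 0.09487461784825328}
scene [[390.91411115   0.         258.4520422 ]
 [  0.         390.91411115 191.51886414]
 [  0.           0.           1.        ]] -0.08982787405483128 [ 1.05459178 -0.54607554  0.6972291 ] [ 0.84294391  0.31161309 -0.16290009 -0.40719334] 0.003987630208333333
top [[368.72886988   0.         261.26409346]
 [  0.         368.72886988 192.4066292 ]
 [  0.           0.           1.        ]] -0.11631538908669879 [ 0.50178865 -0.00800688  1.04401475] [-0.69988566  0.7141672  -0.00647298  0.00913107] 0.0038553873697916665
wrist [[339.05883854   0.         252.06779884]
 [  0.         339.05883854 189.49929141]
 [  0.           0.           1.        ]] -0.06585538034044107 [ 0.31569079 -0.54563858  0.38483998] [ 0.82341122 -0.54857904 -0.08104436  0.12036119] 0.004069010416666667
```

View pics/t2.png

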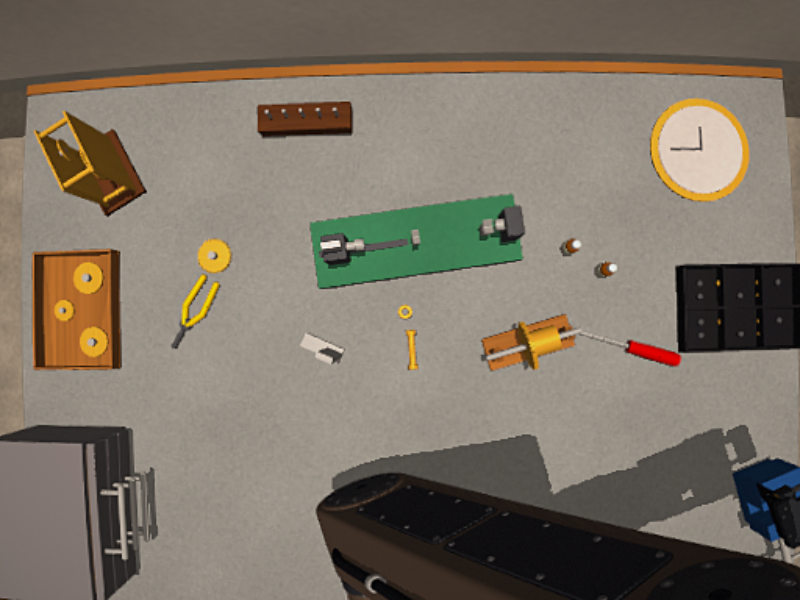

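View pics/s2.png

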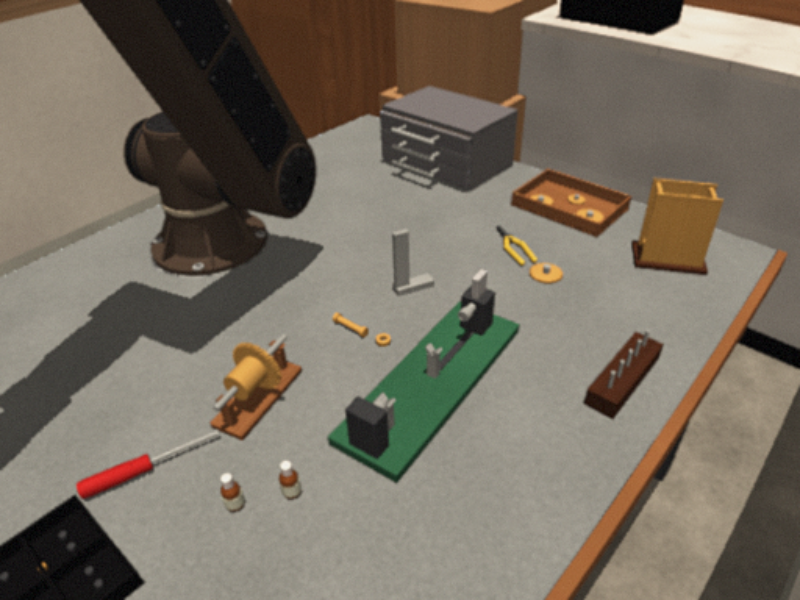

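The top view shows the bed at (415,240) with the tailstock to the left, at +y. The arbor in its cradle is at (530,342) with its wheel end to the left, and the square is at (322,348). In the scene view the square's upright blade is at (400,260). Next I measure from the point clouds.

```bash
cat >> h.py <<'E'
def load(n): return pickle.load(open(n+'.pkl','rb'))
def hsv(s): return cv2.cvtColor(s['color'],cv2.COLOR_RGB2HSV).astype(int)
E
python3 - <<'E'
from h import *
for n in ['top0','scene0']:
    s=load(n);P=cloud(s);H=hsv(s)
    flat=P.reshape(-1,3); ok=~np.isnan(flat[:,0])
    g=(H[...,0]>60)&(H[...,0]<95)&(H[...,1]>100)&(P[...,0]>.3)&(P[...,0]<.8)
    q=P[g]; print(n,'bed z med',np.median(q[:,2]),g.sum())
    # outline at known z via rays
    uv=np.argwhere(g)[:,::-1]; W=ray_z(s,uv,np.median(q[:,2]))[:,:2]
    r=cv2.minAreaRect((W*1000).astype(np.float32)); print(r)
    t=(np.abs(P[...,0]-.47)<.15)&(np.abs(P[...,1])<.4)
    gr=t&(P[...,2]<.01); print('bench z',np.nanmedian(P[gr][:,2]),np.nanstd(P[gr][:,2]))
    # objects above z .06
    m=(P[...,2]>.045)&(P[...,0]>.25)&(P[...,0]<.62)&(np.abs(P[...,1])<.3)
    nl,L,st,c=cv2.connectedComponentsWithStats(m.astype(np.uint8))
    for i in range(1,nl):
        if st[i,4]>5: p=P[L==i];print(i,st[i,4],c[i].round(),p.min(0).round(3),p.max(0).round(3),p.mean(0).round(3))
E
```

```text
top0 bed z med 0.019897918071621334 4596
((488.3094177246094, -350.60467529296875), (1025.080322265625, 543.7850341796875), 50.3625373840332)
bench z -0.00017967302547616804 0.0021568154760607566
1 256 [216. 161.] [0.591 0.068 0.047] [0.62  0.138 0.131] [0.607 0.111 0.095]
2 17 [368. 157.] [ 0.611 -0.3    0.045] [ 0.62  -0.291  0.063] [ 0.615 -0.295  0.057]
3 667 [343. 219.] [ 0.402 -0.298  0.046] [ 0.483 -0.137  0.106] [ 0.448 -0.22   0.074]
4 100 [209. 228.] [0.425 0.117 0.047] [0.445 0.145 0.132] [0.436 0.13  0.107]
5 13262 [356. 353.] [ 0.25  -0.251  0.141] [0.338 0.065 0.745] [ 0.296 -0.111  0.551]
scene0 bed z med 0.020218274513104872 4083
((145.08050537109375, 1083.28564453125), (2490.809326171875, 2713.48828125), 51.07719039916992)
bench z 0.0005094006782072613 0.0016689925069851637
1 7483 [137.  53.] [ 0.25  -0.203  0.137] [0.315 0.063 0.558] [ 0.277 -0.072  0.412]
6 287 [256. 160.] [0.423 0.118 0.046] [0.446 0.145 0.133] [0.437 0.131 0.092]
7 186 [301. 188.] [0.595 0.07  0.063] [0.62  0.137 0.13 ] [0.611 0.105 0.097]
9 6 [301. 204.] [0.613 0.1   0.046] [0.62  0.102 0.057] [0.618 0.101 0.05 ]
10 1011 [160. 237.] [ 0.403 -0.299  0.045] [ 0.484 -0.135  0.103] [ 0.455 -0.224  0.072]
12 24 [182. 297.] [ 0.611 -0.3    0.058] [ 0.62  -0.289  0.062] [ 0.616 -0.295  0.06 ]
```

```bash
cat >> h.py <<'E'
from scipy.optimize import least_squares
def box(p,lo,hi):
    lo,hi=np.array(lo),np.array(hi); q=np.abs(p-(lo+hi)/2)-(hi-lo)/2
    return np.linalg.norm(np.maximum(q,0),axis=1)+np.minimum(q.max(1),0)
def cyl(p,r,y0,y1,z=0):
    q=np.c_[np.hypot(p[:,0],p[:,2]-z)-r,np.abs(p[:,1]-(y0+y1)/2)-(y1-y0)/2]
    return np.linalg.norm(np.maximum(q,0),axis=1)+np.minimum(q.max(1),0)
def sd_arbor(p,_=0): return np.min([cyl(p,.005,0,.17),cyl(p,.022,.044,.092),cyl(p,.0405,.092,.1)],0)
def sd_square(p,_=0): return np.minimum(box(p,[-.013,0,0],[.013,.075,.014]),box(p,[-.005,0,0],[.005,.028,.13]))
def sd_centres(p,s=0):
    return np.min([box(p,[-.06,-.18,0],[.06,.19,.02]),box(p,[-.022,-.175,0],[.022,-.145,.095]),
      cyl(p,.01,-.145,-.13,.075),box(p,[-.022,.05+s,0],[.022,.09+s,.09]),cyl(p,.01,.02+s,.05+s,.075),
      box(p,[-.006,.054+s,.09],[.006,.086+s,.128])],0)
def local(P,x):
    c,s=np.cos(x[3]),np.sin(x[3]); d=P-x[:3]
    return np.c_[c*d[:,0]+s*d[:,1],-s*d[:,0]+c*d[:,1],d[:,2]]
def fit(P,sd,x0,free):
    x0=np.array(x0,float)
    def f(v):
        x=x0.copy();x[free]=v; return sd(local(P,x),x[4] if len(x)>4 else 0)
    r=least_squares(f,x0[free],loss='soft_l1',f_scale=.002,x_scale=.01,diff_step=1e-4)
    x=x0.copy();x[free]=r.x; e=f(r.x); return x,np.median(np.abs(e)),len(P)
def near(P,x,sd,tol=.012):
    P=P[~np.isnan(P[:,0])]; return P[np.abs(sd(local(P,x),x[4] if len(x)>4 else 0))<tol]
E
cat > m.py <<'E'
from h import *
import sys
C={n:cloud(load(n)).reshape(-1,3) for n in sys.argv[1:]}
C['all']=np.vstack(list(C.values()))
def go(name,sd,x0,free,zmin,tol=.02):
    for n,P in C.items():
        x=np.array(x0,float)
        for k in range(4):
            Q=near(P,x,sd,tol if k==0 else .007); Q=Q[Q[:,2]>zmin]
            if len(Q)<30: break
            x,e,m=fit(Q,sd,x,free)
        else: print(name,n,x.round(4),'deg',np.degrees(x[3]).round(2),'med',e.round(5),m)
E
cat > m1.py <<'E'
from m import *
go('centres',sd_centres,[.61,-.04,0,.14,.06],[0,1,3,4],.012,.03)
go('arbor',sd_arbor,[.43,-.29,.06,.25],[0,1,2,3],.045)
for yaw in (-.45,):go('square',sd_square,[.435,.14,0,yaw],[0,1,3],.006,.04)
E
python3 - <<'E'
from h import *
for n in ['top0','scene0']:
    P=cloud(load(n)).reshape(-1,3)
    b=P[(np.hypot(P[:,0]-.436,P[:,1]-.13)<.1)&(P[:,2]>.008)]
    hi=b[b[:,2]>.04][:,:2].mean(0);lo=b[(b[:,2]<.02)][:,:2].mean(0);print('square blade',hi,'foot',lo,np.arctan2(*(hi-lo)[::-1]))
E
python3 m1.py top0 scene0
```

```text
square blade [0.43584853 0.12971207] foot [0.44947316 0.15878542] -2.0090341030281094
square blade [0.43746559 0.13112607] foot [0.44912465 0.15382879] -2.0452277096190556
centres top0 [ 0.6326 -0.0226  0.      0.1201  0.0723] deg 6.88 med 0.00116 5628
centres scene0 [ 0.6335 -0.0223  0.      0.1283  0.0752] deg 7.35 med 0.00082 5862
centres all [ 0.6333 -0.0224  0.      0.1267  0.0748] deg 7.26 med 0.00098 11490
arbor top0 [ 0.468  -0.2986  0.0603  0.2696] deg 15.45 med 0.00081 666
arbor scene0 [ 0.4683 -0.2974  0.0601  0.2654] deg 15.21 med 0.00081 989
arbor all [ 0.4682 -0.2978  0.0602  0.2678] deg 15.34 med 0.0009 1654
square top0 [ 0.4285  0.1191  0.     -0.4314] deg -24.72 med 0.00076 294
square scene0 [ 0.4286  0.1214  0.     -0.439 ] deg -25.15 med 0.00088 529
square all [ 0.4285  0.1207  0.     -0.4363] deg -25.0 med 0.00098 823
```

```bash
cat >> h.py <<'E'
def plan(pos,heading):
    from cell import ctrl
    st=ctrl.get_state(); M=R.from_quat(st['ee_rot']).as_matrix(); p=st['tcp_pos']
    h=np.degrees(np.arctan2(M[1,0],M[0,0])); d=M.T@(np.array(pos)-p)/.3
    sp=-((heading-h+180)%360-180)/180
    print('tcp',p.round(4),'heading',h.round(2),'tilt',np.degrees(np.arccos(-M[2,2])).round(2),'F',st['ft_force'].round(1),'-> trans',d.round(4),'spin',round(sp,4),'t',st['t'])
def at(x,l):
    c,s=np.cos(x[3]),np.sin(x[3]); return np.array([x[0]+c*l[0]-s*l[1],x[1]+s*l[0]+c*l[1],x[2]+l[2]])
E
python3 -c "
from h import *
A=[.4682,-.2978,.06,.2678]
plan(at(A,[0,.066,.15]),105.34)"
```

```text
tcp [ 0.2404 -0.5767  0.2142] heading 22.62 tilt 0.05 F [0.2 0.2 0.4] -> trans [ 1.0866 -0.7844  0.0148] spin -0.4595 t 0.15
```

Emit:
move_arm --motion '[{"translation": [0.6, -0.43, 0.0], "spin": -0.25, "gripper": 1}, {"translation": [0.6, -0.43, 0.0], "spin": -0.25, "gripper": 1}, {"translation": [0.6, -0.43, 0.0], "spin": -0.25, "gripper": 1}, {"translation": [0.6, -0.43, 0.0], "spin": -0.25, "gripper": 1}, {"translation": [0.9, -0.65, 0.01], "spin": -0.4595, "gripper": 1}, {"translation": [0.9, -0.65, 0.01], "spin": -0.4595, "gripper": 1}, {"translation": [1.0, -0.7844, 0.0148], "spin": -0.4595, "gripper": 1}, {"translation": [1.0, -0.7844, 0.0148], "spin": -0.4595, "gripper": 1}, {"translation": [1.0, -0.7844, 0.0148], "spin": -0.4595, "gripper": 1}, {"translation": [1.0, -0.7844, 0.0148], "spin": -0.4595, "gripper": 1}]'

```text
t: 0.98
tcp_pos: [0.428, -0.2396, 0.2101]
ee_rot: [0.677, 0.736, 0.0, -0.0]
ft_force: [0.1, -1.4, 0.8]
opening: 0.0951
grip_force: 0.0
```

```bash
python3 - <<'E'
from h import *
s=snap('wrist','w1'); snap('top','top1')
A=[.4682,-.2978,.06,.2678]
plan(at(A,[0,.066,.15]),105.34)
E
python3 m1.py w1 top1 scene0
```

```text
tcp [ 0.4274 -0.2426  0.2102] heading 94.57 tilt 0.01 F [-0.7 -0.1  0.2] -> trans [0.0219 0.0797 0.0008] spin -0.0598 t 1.0833
centres w1 [ 0.6339 -0.0214  0.      0.095   0.06  ] deg 5.44 med 0.00069 14985
centres top1 [ 0.6326 -0.0227  0.      0.1204  0.0726] deg 6.9 med 0.00119 5618
centres scene0 [ 0.6335 -0.0223  0.      0.1283  0.0752] deg 7.35 med 0.00082 5862
centres all [ 0.6318 -0.0221  0.      0.1131  0.0744] deg 6.48 med 0.00084 26457
arbor w1 [ 0.4684 -0.2971  0.0606  0.2723] deg 15.6 med 0.00044 5099
arbor top1 [ 0.468  -0.2987  0.0604  0.2666] deg 15.27 med 0.00075 602
arbor scene0 [ 0.4683 -0.2974  0.0601  0.2654] deg 15.21 med 0.00081 989
arbor all [ 0.4684 -0.2973  0.0606  0.2712] deg 15.54 med 0.00052 6689
square top1 [ 0.4287  0.1191  0.     -0.4223] deg -24.2 med 0.00069 292
square scene0 [ 0.4286  0.1214  0.     -0.439 ] deg -25.15 med 0.00088 529
square all [ 0.4285  0.1206  0.     -0.4353] deg -24.94 med 0.00097 821
```

```bash
python3 -c "
from h import *
A=[.4684,-.2973,.0603,.271]
plan(at(A,[0,.066,-.019]),105.5)"
```

```text
tcp [ 0.4274 -0.2426  0.2102] heading 94.57 tilt 0.01 F [-0.7 -0.1  0.2] -> trans [0.0233 0.0798 0.5631] spin -0.0607 t 1.0833
```

Emit:
move_arm --motion '[{"translation": [0.0233, 0.0798, 0.0], "spin": -0.0607, "gripper": 1}, {"translation": [0.0233, 0.0798, 0.05], "spin": -0.0607, "gripper": 1}, {"translation": [0.0233, 0.0798, 0.15], "spin": -0.0607, "gripper": 1}, {"translation": [0.0233, 0.0798, 0.27], "spin": -0.0607, "gripper": 1}, {"translation": [0.0233, 0.0798, 0.38], "spin": -0.0607, "gripper": 1}, {"translation": [0.0233, 0.0798, 0.48], "spin": -0.0607, "gripper": 1}, {"translation": [0.0233, 0.0798, 0.5631], "spin": -0.0607, "gripper": 1}, {"translation": [0.0233, 0.0798, 0.5631], "spin": -0.0607, "gripper": 1}, {"translation": [0.0233, 0.0798, 0.5631], "spin": -0.0607, "gripper": 1}]'

```text
t: 1.83
tcp_pos: [0.4495, -0.2364, 0.0407]
ee_rot: [0.609, 0.793, -0.0, -0.001]
ft_force: [-0.5, -0.1, 0.4]
opening: 0.0955
grip_force: 0.0
```

```bash
python3 -c "
from h import *
A=[.4684,-.2973,.0603,.271]
plan(at(A,[0,.066,-.019]),105.5)"
```

```text
tcp [ 0.4495 -0.2364  0.0407] heading 104.92 tilt 0.14 F [-0.5 -0.1  0.4] -> trans [ 0.0077  0.0062 -0.002 ] spin -0.0032 t 1.8333
```

Emit:
move_arm --motion '[{"translation": [0.003, 0.004, 0.0], "spin": -0.0025, "gripper": 1}, {"translation": [0.003, 0.004, 0.0], "spin": -0.0025, "gripper": -0.3}, {"translation": [0.003, 0.004, 0.0], "spin": -0.0025, "gripper": -1}, {"translation": [0.003, 0.004, 0.0], "spin": -0.0025, "gripper": -1}, {"translation": [0.003, 0.004, 0.0], "spin": -0.0025, "gripper": -1}, {"translation": [0.003, 0.004, 0.0], "spin": -0.0025, "gripper": -1}, {"translation": [0.003, 0.004, 0.0], "spin": -0.0025, "gripper": -1}, {"translation": [0.003, 0.004, 0.0], "spin": -0.0025, "gripper": -1}]' --grip_force 30

```text
t: 2.5
tcp_pos: [0.4511, -0.2344, 0.0414]
ee_rot: [0.604, 0.797, -0.0, 0.0]
ft_force: [-0.3, 0.4, -1.0]
opening: 0.0539
grip_force: 0.0
```

Emit:
move_arm --motion '[{"translation": [0, 0, 0], "spin": 0, "gripper": -1}, {"translation": [0, 0, 0], "spin": 0, "gripper": -1}, {"translation": [0, 0, 0], "spin": 0, "gripper": -1}, {"translation": [0, 0, 0], "spin": 0, "gripper": -1}, {"translation": [0, 0, -0.05], "spin": 0, "gripper": -1}, {"translation": [0, 0, -0.13], "spin": 0, "gripper": -1}, {"translation": [0, 0, -0.22], "spin": 0, "gripper": -1}, {"translation": [0, 0, -0.31], "spin": 0, "gripper": -1}, {"translation": [0, 0, -0.36], "spin": 0, "gripper": -1}, {"translation": [0, 0, -0.36], "spin": 0, "gripper": -1}]'

```text
t: 3.33
tcp_pos: [0.452, -0.2349, 0.1518]
ee_rot: [0.604, 0.797, 0.0, 0.002]
ft_force: [0.3, -0.1, -4.5]
opening: 0.0438
grip_force: 30.0
```

```bash
cat > arb.py <<'E'
from h import *
import sys
from cell import ctrl
n=sys.argv[1]
st=ctrl.get_state(); M=R.from_quat(st['ee_rot']).as_matrix(); g=st['tcp_pos']-.019*M[:,2]
h=np.arctan2(M[1,0],M[0,0])-np.pi/2
x0=np.array([*(g-.066*np.array([-np.sin(h),np.cos(h),0])),h])
print('op',st['opening'],st['grip_force'])
P=[]
for c in ['wrist','scene','top']:
    P.append(cloud(snap(c,n+c)).reshape(-1,3))
def d(q,rx):
    return sd_arbor(q)
for P1,nm in zip(P+[np.vstack(P)],['wrist','scene','top','all']):
    x=x0.copy()
    for k in range(4):
        Q=near(P1,x,sd_arbor,.012 if k==0 else .006)
        if len(Q)<30: break
        x,e,m=fit(Q,sd_arbor,x,[0,1,2,3])
    # in grasp: shaft coordinate of grasp pt, lateral, height
    print(nm,x.round(4),'yawdeg',np.degrees(x[3]).round(2),'graspLocal',local(g[None],x)[0].round(4),'dyaw',np.degrees(x[3]-h).round(2),e.round(5),m)
E
python3 arb.py g1
```

```text
op 0.043784502528464816 29.991368651390076
wrist [ 0.4694 -0.2977  0.1711  0.2677] yawdeg 15.34 graspLocal [-0.0002  0.0652 -0.0003] dyaw -0.28 0.00035 19442
scene [ 0.4683 -0.2976  0.1692  0.2573] yawdeg 14.74 graspLocal [0.0001 0.0648 0.0016] dyaw -0.87 0.00063 586
top [ 0.4705 -0.2981  0.1674  0.2815] yawdeg 16.13 graspLocal [-0.0003  0.0659  0.0034] dyaw 0.51 0.00052 346
all [ 0.4693 -0.2977  0.1711  0.2669] yawdeg 15.29 graspLocal [-0.0002  0.0652 -0.0003] dyaw -0.33 0.00036 20379
```

```bash
python3 -c "
from h import *
C=[.6333,-.0224,0,.1267]
plan(at(C,[0,-.0568,.146]),97.26)"
```

```text
tcp [ 0.4506 -0.234   0.1481] heading 105.62 tilt 0.09 F [ 0.3  0.4 -4.5] -> trans [0.3281 0.749  0.0066] spin 0.0464 t 3.4833
```

Emit:
move_arm --motion '[{"translation": [0.04, 0.09, 0], "spin": 0.005, "gripper": -1}, {"translation": [0.09, 0.2, 0], "spin": 0.02, "gripper": -1}, {"translation": [0.14, 0.31, 0], "spin": 0.03, "gripper": -1}, {"translation": [0.19, 0.42, 0], "spin": 0.04, "gripper": -1}, {"translation": [0.23, 0.53, 0], "spin": 0.0464, "gripper": -1}, {"translation": [0.28, 0.63, 0], "spin": 0.0464, "gripper": -1}, {"translation": [0.31, 0.71, 0], "spin": 0.0464, "gripper": -1}, {"translation": [0.328, 0.749, 0], "spin": 0.0464, "gripper": -1}, {"translation": [0.328, 0.749, 0], "spin": 0.0464, "gripper": -1}, {"translation": [0.328, 0.749, 0], "spin": 0.0464, "gripper": -1}]'

```text
t: 4.32
tcp_pos: [0.6402, -0.079, 0.1474]
ee_rot: [0.661, 0.751, -0.001, -0.001]
ft_force: [-0.2, -0.9, -3.3]
opening: 0.043
grip_force: 30.0
```

```bash
python3 arb.py g2
cat > m2.py <<'E'
from m import *
go('centres',sd_centres,[.6333,-.0224,0,.1267,.075],[0,1,3,4],.012,.012)
E
python3 m2.py g2wrist g2top g2scene top0 scene0
python3 - <<'E'
from h import *
s=load('g2wrist');cv2.imwrite('pics/g2v.png',cv2.resize(s['color'][:,:,::-1],(800,600)))
C=[.6333,-.0224,0,.1267]
plan(at(C,[0,-.0568,.146]),97.26)
E
```

```text
op 0.04303761455335566 29.9930477142334
wrist [ 0.6485 -0.1436  0.1668  0.1226] yawdeg 7.02 graspLocal [-0.0002  0.0652 -0.0004] dyaw -0.29 0.00032 19427
scene [ 0.648  -0.1441  0.1673  0.1202] yawdeg 6.89 graspLocal [ 0.0002  0.0656 -0.0009] dyaw -0.43 0.00058 716
top [ 0.6568 -0.1481  0.1665  0.1746] yawdeg 10.0 graspLocal [-0.0043  0.071  -0.0001] dyaw 2.68 0.00083 46
all [ 0.6484 -0.1437  0.1668  0.1223] yawdeg 7.01 graspLocal [-0.0002  0.0652 -0.0004] dyaw -0.31 0.00033 20189
centres g2wrist [ 0.6322 -0.0218  0.      0.1223  0.075 ] deg 7.0 med 0.00069 22146
centres g2top [ 0.6342 -0.026   0.      0.1294  0.0762] deg 7.41 med 0.00112 2437
centres g2scene [ 0.6335 -0.0223  0.      0.1278  0.0751] deg 7.32 med 0.00083 5449
centres top0 [ 0.6326 -0.0226  0.      0.1201  0.0723] deg 6.88 med 0.00116 5628
centres scene0 [ 0.6335 -0.0223  0.      0.1283  0.0752] deg 7.35 med 0.00082 5862
centres all [ 0.6332 -0.0224  0.      0.126   0.0747] deg 7.22 med 0.0008 41522
tcp [ 0.6401 -0.0801  0.1487] heading 97.2 tilt 0.07 F [ 0.1  0.4 -3.1] -> trans [0.0041 0.0019 0.0091] spin -0.0003 t 4.4667
```

View pics/g2v.png

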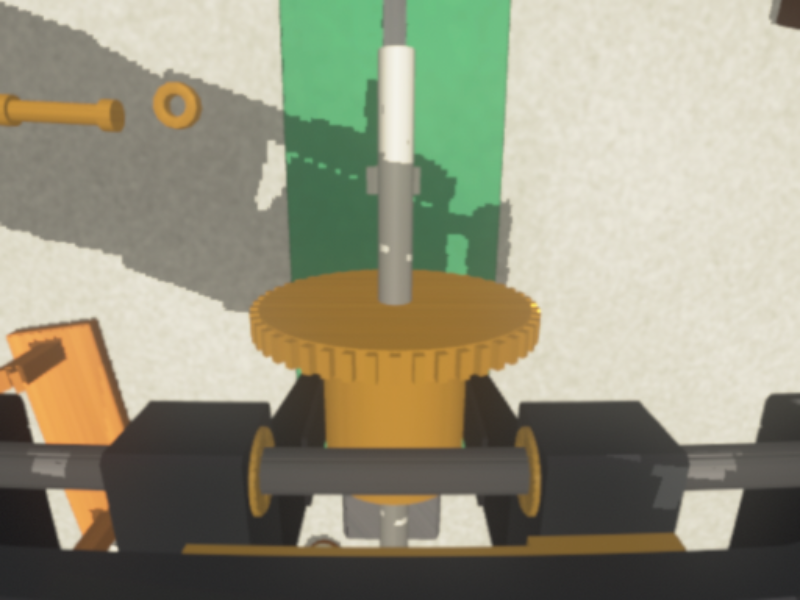

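The shaft at (396,170) is centred over the tail rest at (393,180), and it is still gripped straight. Next I lower it.

Emit:
move_arm --motion '[{"translation": [0, 0, 0.06], "spin": 0, "gripper": -1}, {"translation": [0, 0, 0.14], "spin": 0, "gripper": -1}, {"translation": [0, 0, 0.2], "spin": 0, "gripper": -1}, {"translation": [0, 0, 0.24], "spin": 0, "gripper": -1}, {"translation": [0, 0, 0.265], "spin": 0, "gripper": -1}, {"translation": [0, 0, 0.28], "spin": 0, "gripper": -1}, {"translation": [0, 0, 0.29], "spin": 0, "gripper": -1}, {"translation": [0, 0, 0.3], "spin": 0, "gripper": -1}, {"translation": [0, 0, 0.302], "spin": 0, "gripper": -1}, {"translation": [0, 0, 0.302], "spin": 0, "gripper": -1}]'

```text
t: 5.3
tcp_pos: [0.6412, -0.0792, 0.0591]
ee_rot: [0.661, 0.75, 0.0, 0.0]
ft_force: [0.6, -0.3, -3.1]
opening: 0.0436
grip_force: 30.0
```

```bash
python3 arb.py g3; python3 m2.py g3wrist g3scene;  python3 -c "
from h import *
C=[.6332,-.0224,0,.126]
plan(at(C,[0,-.0568,.0565]),97.26)"
```

```text
op 0.04361565888946494 29.991702139377594
wrist [ 0.6492 -0.1439  0.0783  0.1215] yawdeg 6.96 graspLocal [-0.0001  0.0652 -0.0003] dyaw -0.3 0.00034 20361
scene [ 0.6496 -0.1439  0.0782  0.1234] yawdeg 7.07 graspLocal [-0.0004  0.0652 -0.0001] dyaw -0.19 0.00072 606
top [ 0.653  -0.1476  0.077   0.139 ] yawdeg 7.96 graspLocal [-0.0022  0.0693  0.0011] dyaw 0.7 0.00093 35
all [ 0.6492 -0.1439  0.0783  0.1216] yawdeg 6.96 graspLocal [-0.0001  0.0652 -0.0003] dyaw -0.3 0.00034 21006
centres g3wrist [ 0.6322 -0.0223  0.      0.1225  0.075 ] deg 7.02 med 0.00067 34990
centres g3scene [ 0.6335 -0.0223  0.      0.1275  0.0749] deg 7.3 med 0.00081 4417
centres all [ 0.6331 -0.0223  0.      0.1253  0.0749] deg 7.18 med 0.00069 39407
tcp [ 0.6412 -0.0792  0.0591] heading 97.27 tilt 0.05 F [ 0.  -0.4 -3.3] -> trans [ 0.0018 -0.0028  0.0088] spin 0.0 t 5.45
```

Emit:
move_arm --motion '[{"translation": [0, -0.002, 0.006], "spin": 0, "gripper": -1}, {"translation": [0, -0.002, 0.0095], "spin": 0, "gripper": -1}, {"translation": [0, -0.002, 0.0095], "spin": 0, "gripper": -1}, {"translation": [0, -0.002, 0.0095], "spin": 0, "gripper": -0.05}, {"translation": [0, -0.002, 0.0095], "spin": 0, "gripper": 0.1}, {"translation": [0, -0.002, 0.0095], "spin": 0, "gripper": 0.4}, {"translation": [0, -0.002, 0.0095], "spin": 0, "gripper": 0.9}, {"translation": [0, -0.002, 0.0095], "spin": 0, "gripper": 0.9}, {"translation": [0, -0.002, 0.0095], "spin": 0, "gripper": 0.9}]'

```text
t: 6.2
tcp_pos: [0.6405, -0.0792, 0.0557]
ee_rot: [0.661, 0.75, -0.0, 0.0]
ft_force: [-0.4, -0.0, 0.1]
opening: 0.073
grip_force: 0.0
```

```bash
python3 arb.py g4; python3 m2.py g4wrist g4scene
```

```text
op 0.07302370737309925 0.0
wrist [ 0.6473 -0.1442  0.0758  0.1219] yawdeg 6.99 graspLocal [ 0.0011  0.0653 -0.001 ] dyaw -0.28 0.00031 20023
scene [ 0.6477 -0.1442  0.0754  0.127 ] yawdeg 7.27 graspLocal [ 0.0011  0.0653 -0.0007] dyaw 0.01 0.00066 635
top [ 0.648  -0.1479  0.0748  0.1212] yawdeg 6.94 graspLocal [ 0.0008  0.069  -0.0001] dyaw -0.32 0.00069 35
all [ 0.6473 -0.1442  0.0758  0.1219] yawdeg 6.98 graspLocal [ 0.0011  0.0653 -0.001 ] dyaw -0.28 0.00032 20691
centres g4wrist [ 0.6324 -0.0223  0.      0.1212  0.075 ] deg 6.95 med 0.00067 38115
centres g4scene [ 0.6335 -0.0223  0.      0.128   0.0752] deg 7.33 med 0.00077 4413
centres all [ 0.6331 -0.0223  0.      0.1259  0.0751] deg 7.21 med 0.00068 42528
```

Emit:
move_arm --motion '[{"translation": [0, 0, -0.1], "spin": 0, "gripper": 0.6}, {"translation": [0, 0, -0.22], "spin": 0, "gripper": 0.6}, {"translation": [0, 0, -0.34], "spin": 0, "gripper": 0.6}, {"translation": [0.03, 0, -0.43], "spin": 0, "gripper": 0.6}, {"translation": [0.15, 0, -0.45], "spin": 0, "gripper": 0.6}, {"translation": [0.28, 0, -0.45], "spin": 0, "gripper": 0.6}, {"translation": [0.41, 0, -0.45], "spin": 0, "gripper": 0.4}, {"translation": [0.52, 0, -0.45], "spin": 0, "gripper": 0.4}, {"translation": [0.58, 0, -0.45], "spin": 0, "gripper": 0.4}, {"translation": [0.58, 0, -0.45], "spin": 0, "gripper": 0.4}]'

```text
t: 7.18
tcp_pos: [0.6177, 0.0968, 0.1909]
ee_rot: [0.66, 0.752, 0.0, -0.0]
ft_force: [0.2, -1.0, -0.3]
opening: 0.0667
grip_force: 0.0
```

```bash
python3 - <<'E'
from h import *
snap('wrist','f1');snap('scene','f1s')
C=[.6324,-.0223,0,.1245]
plan(at(C,[0,.145,.095]),97.1)
E
cat > m3.py <<'E'
from m import *
go('centres',sd_centres,[.6324,-.0223,0,.1245,.075],[0,1,3,4],.012,.012)
go('tail only',sd_centres,[.6324,-.0223,0,.1245,.075],[0,4],.04,.012)
go('arbor',sd_arbor,[.6475,-.1442,.0755,.1245],[0,1,2,3],.05,.008)
E
python3 m3.py f1 f1s
```

```text
tcp [0.6184 0.0937 0.1908] heading 97.35 tilt 0.02 F [-0.1 -0.4 -1.2] -> trans [ 0.094  -0.0014  0.3194] spin 0.0014 t 7.2833
centres f1 [ 0.6325 -0.0223  0.      0.1211  0.0749] deg 6.94 med 0.00064 20906
centres f1s [ 0.6335 -0.0223  0.      0.128   0.075 ] deg 7.34 med 0.00079 5127
centres all [ 0.6334 -0.0223  0.      0.1278  0.075 ] deg 7.32 med 0.00067 26033
tail only f1 [ 0.6329 -0.0223  0.      0.1245  0.0749] deg 7.13 med 0.00046 3500
tail only f1s [ 0.6338 -0.0223  0.      0.1245  0.075 ] deg 7.13 med 0.00079 1311
tail only all [ 0.6335 -0.0223  0.      0.1245  0.0749] deg 7.13 med 0.00054 4810
arbor f1 [ 0.6472 -0.1442  0.0759  0.1204] deg 6.9 med 0.00045 2885
arbor f1s [ 0.6475 -0.1441  0.0755  0.1204] deg 6.9 med 0.00069 1078
arbor all [ 0.6474 -0.1441  0.0757  0.1212] deg 6.94 med 0.0005 3964
```

Emit:
move_arm --motion '[{"translation": [0.094, -0.0014, 0.05], "spin": 0.0014, "gripper": 0.4}, {"translation": [0.094, -0.0014, 0.14], "spin": 0.0014, "gripper": 0.3}, {"translation": [0.094, -0.0014, 0.23], "spin": 0.0014, "gripper": 0.2}, {"translation": [0.094, -0.0014, 0.29], "spin": 0.0014, "gripper": 0.0}, {"translation": [0.094, -0.0014, 0.318], "spin": 0.0014, "gripper": -0.2}, {"translation": [0.094, -0.0014, 0.318], "spin": 0.0014, "gripper": -1}, {"translation": [0.094, -0.0014, 0.318], "spin": 0.0014, "gripper": -1}, {"translation": [0.094, -0.0014, 0.318], "spin": 0.0014, "gripper": -1}, {"translation": [0.094, -0.0014, 0.318], "spin": 0.0014, "gripper": -1}, {"translation": [0.094, -0.0014, 0.318], "spin": 0.0014, "gripper": -1}]'

```text
t: 8.12
tcp_pos: [0.6149, 0.1212, 0.0965]
ee_rot: [0.663, 0.749, 0.001, 0.001]
ft_force: [0.6, -0.6, 0.2]
opening: 0.0162
grip_force: 0.0
```

Emit:
move_arm --motion '[{"translation": [0, 0, 0], "spin": 0, "gripper": -1}, {"translation": [0, 0, 0], "spin": 0, "gripper": -1}, {"translation": [0, 0, 0], "spin": 0, "gripper": -1}, {"translation": [0, 0, 0], "spin": 0, "gripper": -1}]'

```text
t: 8.45
tcp_pos: [0.6146, 0.1212, 0.0963]
ee_rot: [0.663, 0.749, 0.0, 0.0]
ft_force: [-1.0, -1.9, 6.1]
opening: 0.0119
grip_force: 30.0
```

```bash
python3 -c "
from h import *
C=[.6328,-.0223,0,.1235]
plan(at(C,[0,.07,.095]),97.08)
plan(at(C,[0,.095,.095]),97.08)"
```

```text
tcp [0.6146 0.1212 0.0963] heading 97.02 tilt 0.06 F [-1.  -1.9  6.1] -> trans [-0.2489  0.0014  0.0045] spin -0.0004 t 8.45
tcp [0.6146 0.1212 0.0963] heading 97.02 tilt 0.06 F [-1.  -1.9  6.1] -> trans [-0.1656  0.0013  0.0045] spin -0.0004 t 8.45
```

Emit:
move_arm --motion '[{"translation": [-0.03, 0, 0], "spin": 0, "gripper": -1}, {"translation": [-0.07, 0, 0], "spin": 0, "gripper": -1}, {"translation": [-0.11, 0, 0], "spin": 0, "gripper": -1}, {"translation": [-0.15, 0, 0], "spin": 0, "gripper": -1}, {"translation": [-0.17, 0, 0], "spin": 0, "gripper": -1}, {"translation": [-0.185, 0, 0], "spin": 0, "gripper": -1}, {"translation": [-0.2, 0, 0], "spin": 0, "gripper": -1}, {"translation": [-0.215, 0, 0], "spin": 0, "gripper": -1}, {"translation": [-0.225, 0, 0], "spin": 0, "gripper": -1}, {"translation": [-0.225, 0, 0], "spin": 0, "gripper": -1}]'

```text
t: 9.28
tcp_pos: [0.6228, 0.0544, 0.0963]
ee_rot: [0.663, 0.749, 0.0, 0.0]
ft_force: [-1.7, 0.8, 7.4]
opening: 0.0117
grip_force: 30.0
```

```bash
python3 - <<'E'
from h import *
snap('wrist','f2');snap('scene','f2s')
C=[.6328,-.0223,0,.1235]
plan(at(C,[0,.07,.095]),97.08)
E
sed -i 's/^go/#go/' m3.py
cat >> m3.py <<'E'
go('tail',sd_centres,[.6328,-.0223,0,.1235,.005],[0,4],.04,.012)
go('arbor',sd_arbor,[.6495,-.159,.0755,.1235],[0,1,2,3],.05,.012)
E
python3 m3.py f2 f2s
```

```text
tcp [0.6228 0.0545 0.0963] heading 97.01 tilt 0.05 F [-2.1  0.7  7.9] -> trans [-0.0247  0.0016  0.0044] spin -0.0004 t 9.3833
tail f2 [ 0.6327 -0.0223  0.      0.1235  0.0074] deg 7.08 med 0.00038 6247
tail f2s [ 0.6341 -0.0223  0.      0.1235  0.0077] deg 7.08 med 0.00087 1357
tail all [ 0.6334 -0.0223  0.      0.1235  0.0075] deg 7.08 med 0.00046 7594
arbor f2 [ 0.6448 -0.1206  0.0747  0.1239] deg 7.1 med 0.00122 861
arbor f2s [ 0.6496 -0.1604  0.0757  0.1207] deg 6.91 med 0.0013 1124
arbor all [ 0.6488 -0.1538  0.0756  0.1225] deg 7.02 med 0.00064 2023
```

Emit:
move_arm --motion '[{"translation": [-0.006, 0, 0], "spin": 0, "gripper": -1}, {"translation": [-0.012, 0, 0], "spin": 0, "gripper": -1}, {"translation": [-0.018, 0, 0], "spin": 0, "gripper": -1}, {"translation": [-0.023, 0, 0], "spin": 0, "gripper": -1}, {"translation": [-0.026, 0, 0], "spin": 0, "gripper": -1}, {"translation": [-0.028, 0, 0], "spin": 0, "gripper": -1}, {"translation": [-0.028, 0, 0], "spin": 0, "gripper": -1}, {"translation": [-0.028, 0, 0], "spin": 0, "gripper": -1}]'

```text
t: 10.05
tcp_pos: [0.6237, 0.0469, 0.0963]
ee_rot: [0.662, 0.749, 0.001, -0.0]
ft_force: [-2.4, 6.1, 6.7]
opening: 0.0122
grip_force: 30.0
```

```bash
python3 - <<'E'
from h import *
snap('wrist','f3');snap('scene','f3s')
C=[.6328,-.0223,0,.1235]
plan(at(C,[0,.07,.095]),97.08)
E
python3 m3.py f3 f3s
```

```text
tcp [0.6237 0.0469 0.0963] heading 97.02 tilt 0.06 F [-1.9  5.6  7.6] -> trans [0.0006 0.0017 0.0044] spin -0.0003 t 10.15
tail f3 [ 6.327e-01 -2.230e-02  0.000e+00  1.235e-01 -1.000e-04] deg 7.08 med 0.00039 6232
tail f3s [ 6.340e-01 -2.230e-02  0.000e+00  1.235e-01  2.000e-04] deg 7.08 med 0.0009 1368
tail all [ 0.6333 -0.0223  0.      0.1235 -0.    ] deg 7.08 med 0.00045 7590
arbor f3 [ 0.6493 -0.1616  0.0754  0.1194] deg 6.84 med 0.00038 700
arbor f3s [ 0.6496 -0.1611  0.0758  0.1198] deg 6.86 med 0.00076 1169
arbor all [ 0.6498 -0.1612  0.0756  0.1227] deg 7.03 med 0.0006 1870
```

Emit:
move_arm --motion '[{"translation": [-0.003, 0, 0], "spin": 0, "gripper": -1}, {"translation": [-0.007, 0, 0], "spin": 0, "gripper": -1}, {"translation": [-0.007, 0, 0], "spin": 0, "gripper": -1}, {"translation": [-0.007, 0, 0], "spin": 0, "gripper": -1}]'

```text
t: 10.48
tcp_pos: [0.6238, 0.0465, 0.0963]
ee_rot: [0.662, 0.749, 0.001, -0.001]
ft_force: [-2.6, 17.4, 7.5]
opening: 0.0119
grip_force: 30.0
```

Emit:
move_arm --motion '[{"translation": [0.004, 0, 0], "spin": 0, "gripper": -1}, {"translation": [0.004, 0, 0], "spin": 0, "gripper": 0.0}, {"translation": [0.004, 0, 0], "spin": 0, "gripper": 0.0}, {"translation": [0.004, 0, 0], "spin": 0, "gripper": 0.0}, {"translation": [0.004, 0, -0.1], "spin": 0, "gripper": 0.0}, {"translation": [0.004, 0, -0.22], "spin": 0, "gripper": 0.0}, {"translation": [0.004, 0, -0.33], "spin": 0, "gripper": 0.0}, {"translation": [0.004, 0, -0.36], "spin": 0, "gripper": 0.0}, {"translation": [0.004, 0, -0.36], "spin": 0, "gripper": 0.0}]'

```text
t: 11.23
tcp_pos: [0.6249, 0.0448, 0.2062]
ee_rot: [0.663, 0.749, 0.002, 0.002]
ft_force: [0.7, 0.2, 0.2]
opening: 0.0471
grip_force: 0.0
```

```bash
python3 - <<'E'
from h import *
snap('wrist','f4');snap('scene','f4s')
S=[.4285,.1206,0,-.4355]
plan(at(S,[0,.015,.20]),65)
E
python3 m3.py f4 f4s
```

```text
tcp [0.6234 0.0449 0.2025] heading 97.0 tilt 0.05 F [ 1.3 -1.1  0.5] -> trans [ 0.3721 -0.5877  0.0088] spin 0.1778 t 11.3333
tail f4 [ 6.327e-01 -2.230e-02  0.000e+00  1.235e-01 -2.000e-04] deg 7.08 med 0.00044 3349
tail f4s [ 6.336e-01 -2.230e-02  0.000e+00  1.235e-01  3.000e-04] deg 7.08 med 0.00081 1364
tail all [ 0.6332 -0.0223  0.      0.1235 -0.    ] deg 7.08 med 0.00053 4710
arbor f4 [ 0.6493 -0.1613  0.0758  0.1188] deg 6.81 med 0.00058 3215
arbor f4s [ 0.6496 -0.1612  0.0758  0.1198] deg 6.87 med 0.00079 1168
arbor all [ 0.6494 -0.1613  0.0758  0.1193] deg 6.84 med 0.00063 4382
```

Emit:
move_arm --motion '[{"translation": [0.06, -0.1, 0], "spin": 0.03, "gripper": 0.1}, {"translation": [0.13, -0.2, 0], "spin": 0.07, "gripper": 0.1}, {"translation": [0.2, -0.31, 0], "spin": 0.11, "gripper": 0.1}, {"translation": [0.27, -0.42, 0], "spin": 0.15, "gripper": 0.1}, {"translation": [0.33, -0.52, 0], "spin": 0.1778, "gripper": 0.1}, {"translation": [0.3721, -0.5877, 0.0], "spin": 0.1778, "gripper": 0.1}, {"translation": [0.3721, -0.5877, 0.0], "spin": 0.1778, "gripper": 0.1}, {"translation": [0.3721, -0.5877, 0.0], "spin": 0.1778, "gripper": 0.1}]'

```text
t: 12.0
tcp_pos: [0.4342, 0.1346, 0.2024]
ee_rot: [0.843, 0.538, -0.001, -0.0]
ft_force: [0.5, 0.3, 0.4]
opening: 0.0523
grip_force: 0.0
```

```bash
cat > sq.py <<'E'
from m import *
go('square',sd_square,[.4285,.1206,0,-.4355],[0,1,3],.006,.012)
go('square',sd_square,[.4285,.1206,0,-.4355],[0,1,2,3],.006,.012)
E
python3 - <<'E'
from h import *
snap('wrist','q1');snap('scene','q1s')
S=[.4285,.1206,0,-.4355]
plan(at(S,[0,.015,.056]),65)
E
python3 sq.py q1 q1s f4s
```

```text
tcp [0.4357 0.1341 0.2026] heading 65.02 tilt 0.06 F [ 1.3  0.2 -0.6] -> trans [-0.0007 -0.0025  0.4887] spin 0.0001 t 12.1
square q1 [ 0.4292  0.1212  0.     -0.4287] deg -24.56 med 0.00053 2246
square q1s [ 0.4287  0.1213  0.     -0.4328] deg -24.8 med 0.00097 528
square f4s [ 0.4286  0.1216  0.     -0.4298] deg -24.63 med 0.00081 532
square all [ 0.4286  0.1214  0.     -0.433 ] deg -24.81 med 0.00064 3306
square q1 [ 0.4289  0.1213  0.0007 -0.4334] deg -24.83 med 0.00038 2246
square q1s [ 0.4287  0.1213  0.0005 -0.434 ] deg -24.87 med 0.00093 528
square f4s [ 0.4286  0.1216  0.0006 -0.4292] deg -24.59 med 0.00082 532
square all [ 0.4286  0.1214  0.0006 -0.4326] deg -24.79 med 0.00048 3306
```

Emit:
move_arm --motion '[{"translation": [0.005, -0.0025, 0.08], "spin": -0.001, "gripper": 0.1}, {"translation": [0.005, -0.0025, 0.18], "spin": -0.001, "gripper": 0.1}, {"translation": [0.005, -0.0025, 0.29], "spin": -0.001, "gripper": 0.1}, {"translation": [0.005, -0.0025, 0.39], "spin": -0.001, "gripper": 0}, {"translation": [0.005, -0.0025, 0.45], "spin": -0.001, "gripper": -0.2}, {"translation": [0.005, -0.0025, 0.487], "spin": -0.001, "gripper": -0.4}, {"translation": [0.005, -0.0025, 0.487], "spin": -0.001, "gripper": -0.5}, {"translation": [0.005, -0.0025, 0.487], "spin": -0.001, "gripper": -1}, {"translation": [0.005, -0.0025, 0.487], "spin": -0.001, "gripper": -1}, {"translation": [0.005, -0.0025, 0.487], "spin": -0.001, "gripper": -1}]' --grip_force 40

```text
t: 12.93
tcp_pos: [0.4358, 0.1359, 0.0579]
ee_rot: [0.843, 0.539, 0.001, 0.0]
ft_force: [-0.2, 0.1, -0.6]
opening: 0.0131
grip_force: 0.0
```

Emit:
move_arm --motion '[{"translation": [0, 0, 0], "spin": 0, "gripper": -1}, {"translation": [0, 0, 0], "spin": 0, "gripper": -1}, {"translation": [0, 0, 0], "spin": 0, "gripper": -1}, {"translation": [0, 0, 0], "spin": 0, "gripper": -1}]'

```text
t: 13.27
tcp_pos: [0.4355, 0.136, 0.0579]
ee_rot: [0.842, 0.539, 0.001, 0.0]
ft_force: [0.5, -1.5, 7.3]
opening: 0.0096
grip_force: 40.0
```

```bash
cat > sqg.py <<'E'
from h import *
import sys
from cell import ctrl
n=sys.argv[1]
st=ctrl.get_state(); M=R.from_quat(st['ee_rot']).as_matrix(); t=st['tcp_pos']
h=np.arctan2(M[1,0],M[0,0])-np.pi/2
g=np.array([float(v) for v in sys.argv[2].split(',')]) # tcp in square frame
x0=np.array([*t,h]); x0=np.array([*at(x0,-g),h])
print('op',st['opening'],st['grip_force'],'F',st['ft_force'].round(1),'tcp',t.round(4),'t',st['t'])
P=[cloud(snap(c,n+c)).reshape(-1,3) for c in ['wrist','scene']]
# rx pitch about square x, estimated too
def f6(P,x0):
    x=np.r_[x0,0,0]
    def f(v,Q):
        q=R.from_euler('ZXY',v[3:6]).inv().apply(Q-v[:3]); return sd_square(q)
    for k in range(5):
        e=np.abs(f(x,P)); Q=P[e<(.012 if k==0 else .005)]; Q=Q[Q[:,2]>float(sys.argv[3])]
        if len(Q)<50: return None
        x=least_squares(f,x,args=(Q,),loss='soft_l1',f_scale=.002,x_scale=.01,diff_step=1e-4).x
    return x,np.median(np.abs(f(x,Q))),len(Q)
for p,nm in zip(P+[np.vstack(P)],['wrist','scene','all']):
    p=p[~np.isnan(p[:,0])]; r=f6(p,x0)
    if r is None: continue
    x=r[0]; q=R.from_euler('ZXY',x[3:6]).inv().apply(t-x[:3])
    print(nm,x[:3].round(4),'yaw,pitchX,rollY',np.degrees(x[3:]).round(2),'tcpLocal',q.round(4),'dyaw',np.degrees(x[3]-h).round(2),r[1].round(5),r[2])
E
python3 sqg.py q2 0,.016,.056 .006
```

```text
op 0.009639763513781725 39.99439895153046 F [ 0.5 -1.5  7.3] tcp [0.4355 0.136  0.0579] t 13.2667
wrist [0.4292 0.1211 0.0006] yaw,pitchX,rollY [-2.475e+01  2.000e-02 -1.900e-01] tcpLocal [-0.0003  0.0162  0.0573] dyaw 0.06 0.00039 7622
scene [0.4265 0.1225 0.0015] yaw,pitchX,rollY [-26.55  -0.89   6.3 ] tcpLocal [-0.0043  0.0152  0.0565] dyaw -1.74 0.00115 401
all [0.4292 0.1211 0.0006] yaw,pitchX,rollY [-2.464e+01  2.000e-02 -1.600e-01] tcpLocal [-0.0004  0.0162  0.0573] dyaw 0.17 0.00041 7978
```

```bash
python3 -c "
from h import *
C=[.6328,-.0223,0,.1235]
plan(at(C,[-.03,-.034+.0162,.10+.0577]),97.0)"
```

```text
tcp [0.4355 0.136  0.0579] heading 65.19 tilt 0.08 F [ 0.2 -1.2  6.5] -> trans [-0.3061  0.7652 -0.3319] spin -0.1767 t 13.3667
```

Emit:
move_arm --motion '[{"translation": [0, 0, -0.06], "spin": 0, "gripper": -1}, {"translation": [0, 0, -0.16], "spin": 0, "gripper": -1}, {"translation": [0, 0, -0.26], "spin": 0, "gripper": -1}, {"translation": [-0.02, 0.05, -0.32], "spin": -0.01, "gripper": -1}, {"translation": [-0.06, 0.15, -0.332], "spin": -0.04, "gripper": -1}, {"translation": [-0.105, 0.26, -0.332], "spin": -0.07, "gripper": -1}, {"translation": [-0.15, 0.37, -0.332], "spin": -0.1, "gripper": -1}, {"translation": [-0.19, 0.47, -0.332], "spin": -0.13, "gripper": -1}, {"translation": [-0.23, 0.57, -0.332], "spin": -0.16, "gripper": -1}, {"translation": [-0.26, 0.65, -0.332], "spin": -0.1767, "gripper": -1}]'

```text
t: 14.2
tcp_pos: [0.5805, -0.0185, 0.1567]
ee_rot: [0.661, 0.75, -0.0, 0.0]
ft_force: [-0.1, 0.2, -1.8]
opening: 0.0096
grip_force: 40.0
```

```bash
python3 -c "
from h import *
C=[.6328,-.0223,0,.1235]
plan(at(C,[-.03,-.034+.0162,.10+.0577]),97.0)"
```

```text
tcp [ 0.5805 -0.0185  0.1567] heading 97.26 tilt 0.01 F [-0.1  0.2 -1.8] -> trans [-0.0937  0.0711 -0.0032] spin 0.0014 t 14.2
```

Emit:
move_arm --motion '[{"translation": [-0.05, 0.037, 0], "spin": 0, "gripper": -1}, {"translation": [-0.09, 0.065, 0], "spin": 0, "gripper": -1}, {"translation": [-0.1, 0.0736, 0], "spin": 0, "gripper": -1}, {"translation": [-0.1, 0.0736, 0], "spin": 0, "gripper": -1}, {"translation": [-0.1, 0.0736, 0], "spin": 0, "gripper": -1}, {"translation": [-0.1, 0.0736, 0], "spin": 0, "gripper": -1}]'

```text
t: 14.7
tcp_pos: [0.6043, -0.0429, 0.1569]
ee_rot: [0.662, 0.749, -0.0, -0.0]
ft_force: [0.4, -0.4, -2.7]
opening: 0.0098
grip_force: 40.0
```

```bash
python3 sqg.py q3 0,.0162,.0577 .06; python3 -c "
from h import *
s=load('q3wrist');cv2.imwrite('pics/q3v.png',s['color'][:,:,::-1])
C=[.6328,-.0223,0,.1235]
plan(at(C,[-.03,-.034+.0162,.10+.0577]),97.0)"; sed -i 's/,\.005\],\[0,4\]/,0],[0,4]/' m3.py; python3 m3.py q3wrist q3scene; python3 m2.py q3wrist
```

```text
op 0.009790051316568887 39.99501943588257 F [ 0.4 -0.4 -2.7] tcp [ 0.6043 -0.0429  0.1569] t 14.7
wrist [ 0.6068 -0.0589  0.0996] yaw,pitchX,rollY [ 7.26  0.04 -0.11] tcpLocal [-0.0004  0.0163  0.0574] dyaw 0.23 0.00038 7676
scene [ 0.6033 -0.0595  0.1008] yaw,pitchX,rollY [ 3.99 -0.87  6.59] tcpLocal [-0.0043  0.0157  0.0563] dyaw -3.04 0.00104 699
all [ 0.607  -0.0589  0.0996] yaw,pitchX,rollY [ 7.58  0.04 -0.13] tcpLocal [-0.0005  0.0163  0.0574] dyaw 0.55 0.0004 8275
tcp [ 0.6045 -0.0429  0.1571] heading 97.04 tilt 0.01 F [-0.8 -0.1 -1.8] -> trans [-0.0029  0.0021 -0.0021] spin 0.0002 t 14.8
tail q3wrist [ 0.6324 -0.0223  0.      0.1235 -0.003 ] deg 7.08 med 0.00062 5235
tail q3scene [ 6.335e-01 -2.230e-02  0.000e+00  1.235e-01  1.000e-04] deg 7.08 med 0.00079 1367
tail all [ 0.6327 -0.0223  0.      0.1235 -0.0019] deg 7.08 med 0.00064 6558
arbor q3wrist [ 0.6502 -0.1611  0.0768  0.127 ] deg 7.28 med 0.00062 4313
arbor q3scene [ 0.6493 -0.1612  0.0758  0.1152] deg 6.6 med 0.00082 1174
arbor all [ 0.6498 -0.1612  0.0766  0.1234] deg 7.07 med 0.00066 5487
centres q3wrist [ 0.6328 -0.022   0.      0.1258  0.0848] deg 7.21 med 0.00069 19210
centres all [ 0.6328 -0.022   0.      0.1258  0.0848] deg 7.21 med 0.00069 19210
```

View pics/q3v.png

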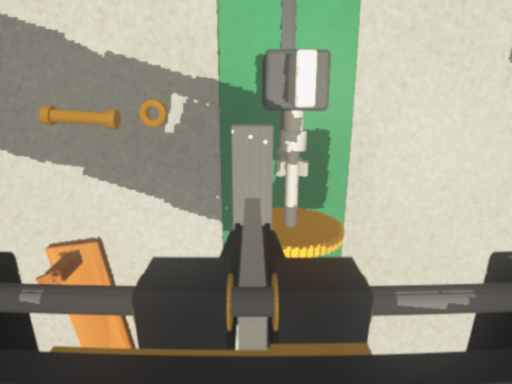

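The foot at (252,165) is clear of the tail rest at (291,168) and the tailstock block at (297,80), and the wheel face is at (300,225). Next I lower it.

Emit:
move_arm --motion '[{"translation": [-0.002, 0, 0.04], "spin": 0, "gripper": -1}, {"translation": [-0.002, 0, 0.09], "spin": 0, "gripper": -1}, {"translation": [-0.002, 0, 0.14], "spin": 0, "gripper": -1}, {"translation": [-0.002, 0, 0.18], "spin": 0, "gripper": -1}, {"translation": [-0.002, 0, 0.21], "spin": 0, "gripper": -1}, {"translation": [-0.002, 0, 0.23], "spin": 0, "gripper": -1}, {"translation": [-0.002, 0, 0.245], "spin": 0, "gripper": -1}, {"translation": [-0.002, 0, 0.252], "spin": 0, "gripper": -1}, {"translation": [-0.002, 0, 0.252], "spin": 0, "gripper": -1}]'

```text
t: 15.55
tcp_pos: [0.6051, -0.0443, 0.0812]
ee_rot: [0.663, 0.749, -0.0, -0.0]
ft_force: [-0.5, 0.4, -2.8]
opening: 0.0099
grip_force: 40.0
```

```bash
python3 sqg.py q4 0,.0163,.0574 .03;  python3 -c "
from h import *
C=[.6328,-.0223,0,.1245]
plan(at(C,[-.03,-.04+.0163,.02+.0574]),97.1)"
```

```text
op 0.00987765256928512 39.99507665634155 F [-0.5  0.4 -2.8] tcp [ 0.6051 -0.0443  0.0812] t 15.55
wrist [ 0.6075 -0.0604  0.0239] yaw,pitchX,rollY [ 6.96  0.01 -0.1 ] tcpLocal [-0.0003  0.0163  0.0573] dyaw -0.04 0.00039 7635
scene [ 0.5955 -0.0547  0.0154] yaw,pitchX,rollY [-55.98   0.32   3.33] tcpLocal [-0.0071  0.0141  0.0654] dyaw -62.98 0.0012 212
all [ 0.6079 -0.0604  0.0239] yaw,pitchX,rollY [ 7.44  0.01 -0.2 ] tcpLocal [-0.0005  0.0163  0.0573] dyaw 0.44 0.00039 7754
tcp [ 0.6053 -0.0443  0.0817] heading 97.0 tilt 0.04 F [ 0.1  0.1 -1.9] -> trans [-0.0175  0.0001  0.0144] spin -0.0006 t 15.65
```

Emit:
move_arm --motion '[{"translation": [-0.004, 0, 0.004], "spin": 0, "gripper": -1}, {"translation": [-0.008, 0, 0.008], "spin": 0, "gripper": -1}, {"translation": [-0.012, 0, 0.012], "spin": 0, "gripper": -1}, {"translation": [-0.015, 0, 0.013], "spin": 0, "gripper": -1}, {"translation": [-0.018, 0, 0.013], "spin": 0, "gripper": -1}, {"translation": [-0.018, 0, 0.013], "spin": 0, "gripper": -1}, {"translation": [-0.018, 0, 0.013], "spin": 0, "gripper": -1}]'

```text
t: 16.23
tcp_pos: [0.6059, -0.0494, 0.0779]
ee_rot: [0.663, 0.749, 0.0, 0.0]
ft_force: [-1.1, 4.2, 5.4]
opening: 0.0102
grip_force: 40.0
```

```bash
python3 sqg.py q5 0,.0163,.0574 .03;  python3 -c "
from h import *
C=[.6328,-.0223,0,.1245]
plan(at(C,[-.03,-.04+.0163,.02+.0574]),97.1)"
```

```text
op 0.010152785071590942 39.997567534446716 F [-1.1  4.2  5.4] tcp [ 0.6059 -0.0494  0.0779] t 16.2333
wrist [ 0.6085 -0.0655  0.0206] yaw,pitchX,rollY [ 7.13  0.04 -0.16] tcpLocal [-0.0004  0.0163  0.0573] dyaw 0.15 0.0004 7641
scene [ 0.6052 -0.0788  0.0556] yaw,pitchX,rollY [-37.81  -7.45  -6.09] tcpLocal [-0.0147  0.0205  0.0269] dyaw -44.79 0.00179 281
all [ 0.6085 -0.0655  0.0206] yaw,pitchX,rollY [ 7.19  0.04 -0.17] tcpLocal [-0.0004  0.0163  0.0573] dyaw 0.2 0.0004 7731
tcp [ 0.6059 -0.0494  0.0779] heading 96.99 tilt 0.04 F [-1.1  3.4  6.1] -> trans [-0.0003  0.0002  0.0017] spin -0.0006 t 16.3333
```

Emit:
move_arm --motion '[{"translation": [-0.003, 0, 0], "spin": 0, "gripper": -1}, {"translation": [-0.006, 0, 0.001], "spin": 0, "gripper": -1}, {"translation": [-0.007, 0, 0.001], "spin": 0, "gripper": -1}, {"translation": [-0.007, 0, 0.001], "spin": 0, "gripper": -1}, {"translation": [-0.007, 0, 0.001], "spin": 0, "gripper": -1}, {"translation": [-0.007, 0, 0.001], "spin": 0, "gripper": -1}]'

```text
t: 16.83
tcp_pos: [0.6059, -0.0497, 0.078]
ee_rot: [0.663, 0.749, 0.001, -0.001]
ft_force: [-3.1, 18.0, 10.6]
opening: 0.0101
grip_force: 40.0
```

```bash
python3 sqg.py q6 0,.0163,.0574 .03; python3 m3.py q6wrist q6scene; python3 -c "
from h import *
s=load('q6scene');cv2.imwrite('pics/q6v.png',cv2.resize(s['color'][140:310,190:360,::-1],(600,600)))"
```

```text
op 0.010132025082998647 40.000603795051575 F [-3.1 18.  10.6] tcp [ 0.6059 -0.0497  0.078 ] t 16.8333
wrist [ 0.6084 -0.0655  0.0206] yaw,pitchX,rollY [ 6.99  0.18 -0.18] tcpLocal [-0.0004  0.0162  0.0573] dyaw -0.0 0.00039 7629
scene [ 0.6028 -0.0785  0.0667] yaw,pitchX,rollY [-37.26 -11.65  -4.59] tcpLocal [-0.0137  0.0221  0.0172] dyaw -44.25 0.00199 312
all [ 0.6084 -0.0655  0.0206] yaw,pitchX,rollY [ 6.94  0.18 -0.16] tcpLocal [-0.0004  0.0162  0.0573] dyaw -0.05 0.00039 7721
tail q6wrist [ 0.6325 -0.0223  0.      0.1235 -0.0031] deg 7.08 med 0.00058 12202
tail q6scene [ 6.339e-01 -2.230e-02  0.000e+00  1.235e-01  4.000e-04] deg 7.08 med 0.00081 1014
tail all [ 0.6326 -0.0223  0.      0.1235 -0.0027] deg 7.08 med 0.00059 13195
arbor q6wrist [ 0.6492 -0.1606  0.0773  0.123 ] deg 7.05 med 0.00171 4685
arbor q6scene [ 0.6495 -0.1613  0.0757  0.1201] deg 6.88 med 0.00078 1157
arbor all [ 0.6494 -0.1608  0.0769  0.124 ] deg 7.11 med 0.00133 5828
```

View pics/q6v.png

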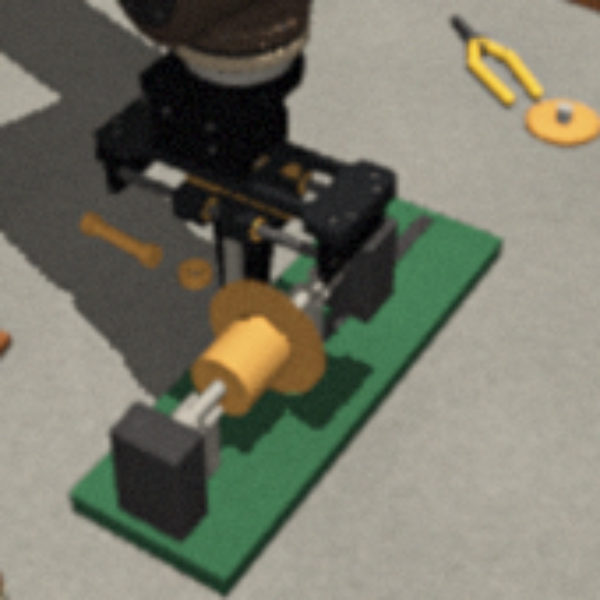

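The square touches the wheel face (y ≈ 0.1001 in the arbor frame) and the bed, and it is upright. The scene crop shows the arbor in both cups, with the square behind the wheel at (240,260).

```bash
python3 -c "
from cell import ctrl,job
s=ctrl.get_state();print(s['ft_force'],s['grip_force'],s['qvel'].round(4));print(job.job_done())"
```

```text
[-2.77558236 17.34925343 11.59314413] 40.000587701797485 [ 0.0012  0.0014  0.0021  0.0006  0.0009 -0.0013]
the job is handed in; nothing more can be done
None
```

I handed the job in at about 17 s on the robot's clock, but the hand-in gave no verdict. By my measurements the arbor is home in both cups with the tailstock closed, and the square is still gripped (40 N), upright and flush on the bed and wheel face, pressing both with about 10 N or more.

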